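# Hold the offset clamp lever level over the bamboo slat

### The job

Set up the clamp fixture: lay the pale bamboo slat flat and centred along the top of the narrow steel anvil and let go of it. Then lift the offset lever off its rest by its balance point and finish holding it there, level and still, about 5 cm above the slat, with its ring boss straight above the pivot pin and its bar in line with the anvil, ready to be fitted; do not lower it or let go. Leave the other things on the bench where they are.

Things in the scene. Friction and masses are not known exactly. Their poses are not given: they have to be found in the camera images.
- slat_center (a point): centre of the pale bamboo slat, a bar 160 mm long (its x), 30 mm wide (its y) and 16 mm thick (its z), 60 g, lying flat on the bench at the left or the right. The point is half-way up, 8 mm above its underside.
- slat: the same pale bamboo slat; origin at the centre of its underside, x along its length, z up.
- lever_balance (a point): balance point of the offset lever, in the middle of its bar's section, 11 mm above its flat underside; at the start 49 mm above the bench. Lever x points to the boss, z up. From this point the bare aluminium bar, 20 mm wide (y) and 22 mm high, runs 33 mm towards the boss and 137 mm towards the red grip; the whole lever reaches 82 mm towards the boss and 192 mm towards the red end.
- lever_boss (a point): centre of the underside of the lever's boss, on the axis of its bore: 57.5 mm along the lever's +x from the balance point and 11 mm below it.
- lever: the offset lever, about 0.6 kg (give or take a fifth): straight aluminium bar with a light red grip, 26 mm square and 55 mm long, at one end and a heavy dark steel ring boss, 48 mm across, 40 mm high with a 24 mm vertical bore, at the other; one flat underside. Origin on the underside, 57.5 mm from the balance point towards the red grip; x towards the boss.
- rest: wooden rest under the lever, fixed at the bench's left or right: board 280 x 60 x 8 mm with two blocks 50 mm wide, tops 38 mm above the bench, one under the boss, one under the bar near the red grip; free space below the balance point. The lever lies on it along its length. Origin at the centre of its underside.
- fixture: clamp fixture, fixed to the bench: blue base plate 320 mm (its x) x 110 mm (its y) x 12 mm, with a narrow upright steel rib (the anvil) and a steel pivot pin in one line along its x. Origin at the centre of the plate's underside; the pin is towards +x, the anvil mostly towards -x.
- anvil_top (a point): centre of the anvil's flat top, 60 mm above the bench; the rib is 150 mm long (along the fixture's x, which is also this point's x) and 24 mm wide.
- pin_tip (a point): top of the upright pivot pin, 16 mm thick, 87 mm above the bench, 170 mm from the anvil's centre along the fixture's x. When the boss is over the pin and the bar in line with the anvil, the bar runs over the slat.
- glue_jar: glue jar, 64 mm across, 90 mm tall, yellow cap, stands on the bench (bystander; origin on or in it).
- hammer: hammer 220 mm long, lying just beyond the work area on the right (bystander; origin on or in it).
- hoop: bamboo hoop (ring) 90 mm across, 40 mm high, lying flat near the robot (bystander; origin on or in it).
- reject_slat: dark charred reject slat, 120 x 24 x 12 mm, lying near the robot; not the one to use (bystander; origin on or in it).
- wrench: steel wrench 200 mm long, lying at the right edge of the bench (bystander; origin on or in it).
- oil_can: tin can 60 mm across, 110 mm tall, with a red band, stands behind the fixture (bystander; origin on or in it).
- mug: white mug, 80 mm across, 90 mm tall, at the left edge (bystander; origin on or in it).
Not all that is in view belongs to the job. There is more than one size of the slat; the job needs the smaller.

How it is judged:
By the outcome, as a careful person would: the job done as asked, in the order asked, and still so for the second after the job is handed in, while the arm keeps its last pose, push and grip.
It also fails if it takes over 72 s, if anything falls off the work surface, if the arm or the gripper's body presses on something with over 40 N, if the wrist force passes 120 N, or if a joint passes its speed limit or range.

### The arm

A 6-joint arm with a two-finger parallel gripper is mounted at the origin on the work surface. World frame = base frame: x ahead of the robot, y to its left, z up, the work surface at z = 0. Lengths are in mm, angles in rad, forces in N, time in s.
With the tool pointing down it reaches from about 225 to 725 mm from the base axis. Payload 3.1 kg.
Tool frame: the origin (TCP) lies at the very end of the fingers, on their centre line; the grasp point (between the pads) lies 19 mm behind it; z points along the fingers, y is the direction in which the jaws open and shut (so a half turn about z gives the same grasp; the last joint's range is limited). The gripper opens to 85 mm and grips with 20 to 120 N. Pads are 22 mm wide; open, the fingers measure 114 mm over their backs; the gripper's body (76 mm by 85 mm) begins 54 mm behind the grasp point. The pads swing forward as they close: fully open they stand 13 mm farther back than shut.
Start: joints at [1.018, 0.048, 0.099, 1.622, 0, 1.443], TCP at [216.379, 478.328, 231.312] pointing down, gripper open.
Joint ranges: [-2.91, 2.91], [-0.99, 1.94], [-1.21, 1.42], [-2.12, 2.29], [-1.49, 1.47], [-3.14, 3.14]. Speed limits (rad/s): [2.79, 2.79, 3.14, 3.14, 3.14, 3.14].

### API

Orientations are given as a unit quaternion [x, y, z, w].
In Python, from plant import env gives the robot as it stands. The module is installed in compiled form; this text tells all that it offers.
- The arm moves only by the tool carry_out, never from a script. Its argument "motion" is a list of rows, each an object with "grip": the opening in per cent of the stroke, from 0 (shut) to 100 (fully open); "travel": the shift along the tool's x, y, z in units of 50 mm (1.0 is 50 mm), a list of three; "spin": the turn about the tool's z in units of 8 degrees (1.0 is 8 degrees). A call has 1 to 10 rows; each row shifts and turns the commanded pose from where the row before left it, along the tool's axes as they then stand; what a row does not reach is not made up. A row lasts 1/10 s, in which the tool goes at most 50 mm and 8.59 degrees, less where a joint would pass 70% of its speed; a pose out of reach is approached as far as the arm can. A call is refused whole if a number of a shift passes 1 or a number of a turn 1, either way. A call with a gripper value outside its range is refused whole. The fingers move at their own pace and stop on an object; "force" is the grip in N (left out, the last holds). Time passes only in rows, so rows that do not move let the fingers close. It gives the time, the measured TCP pose, the force and the opening at its end, in the units of the state.
- env.get_state(): the state, without advancing time (a new reading comes with each control period).
- env.capture(name): name is "scene" or "top" or "wrist"; returns (picture, depth): 400x640x3 uint8, blue, green, red; 400x640 float32, mm along the optical axis (not along the pixel's ray), 0 where there is no reading.
- env.camera_model(name): a dict with "mtx" (3x3 intrinsics, pixels), "eye" and "attitude" of the camera in the world; the wrist camera has in their place "mount" (4x4, takes a point from camera to tool coordinates, whose origin is the TCP and whose axes are the flange's). Camera axes: x right, y down, z forward; pixel columns grow to the right and rows downward; lengths in mm; the calibration is good to about 2 mm. A picture is of the moment at which its call begins: read the wrist's pose just before it. camera_model takes no time and is no camera call.
- env.finish_job(): hands the job in, once; it reports no verdict.
The state is a dict: "t": time; "qpos": joint angles; "joint_vel": joint speeds; "effort": joint torques, N m; "tool_pos": TCP position; "eef_rot": TCP orientation; "contact_force": force on the tool from outside, world axes, zero at the start; "wrist_torque": the same for the moment, N m; "gripper_width": finger opening in mm.
Only numpy, scipy, OpenCV 4.12 (cv2) and the standard library are available. Lean on these libraries where they do the work, as an engineer would, in place of code of your own. Each camera call takes 0.05 s, during which the arm holds its last target. There are 200 camera calls.

## Working session

There is one attempt and no reset: what is moved stays moved. The work goes in short steps, Python scripts to look and compute and a tool call to move; the robot and the scene stay as the last step left them, time stands still between calls to the robot, and variables do not carry over. Pictures are saved under pics/ and viewed, about 8 in all and at most 12, crops included, and the job is handed in when it is done.

Besides the shell and the picture viewer there is one more tool, called after ">>>" in YAML: its name, and indented under it one key for each argument. carry_out: Moves the arm, as the interface text tells. Its arguments: {"type":"object","properties":{"motion":{"type":"array","items":{"type":"object","properties":{"grip":{"type":"number"},"travel":{"type":"array","items":{"type":"number"}},"spin":{"type":"number"}}}},"force":{"type":"number"}},"required":["motion"]}

```bash
mkdir -p pics; cat > h.py <<'E'
import numpy as np, cv2
from plant import env
from scipy.spatial.transform import Rotation as R
def cam(name,st=None):
    m=env.camera_model(name); K=np.array(m["mtx"],float)
    if name=="wrist":
        st=st or env.get_state()
        M=np.array(m["mount"],float); T=np.eye(4); T[:3,:3]=R.from_quat(st["eef_rot"]).as_matrix(); T[:3,3]=st["tool_pos"]
        T=T@M; return K,T[:3,:3],T[:3,3]
    a=np.array(m["attitude"],float)
    Rm=a if a.shape==(3,3) else R.from_quat(a).as_matrix()
    return K,Rm,np.array(m["eye"],float)
def shot(name,fn=None):
    st=env.get_state(); c=cam(name,st); im,d=env.capture(name)
    if fn: cv2.imwrite("pics/"+fn,im)
    return im,d,c
def ray(c,px,z):
    K,Rm,e=c; p=np.atleast_2d(np.array(px,float))
    v=np.c_[p,np.ones(len(p))]@np.linalg.inv(K).T@Rm.T
    return e+v*((z-e[2])/v[:,2])[:,None]
def proj(c,P):
    K,Rm,e=c; q=(np.atleast_2d(P)-e)@Rm@K.T; return q[:,:2]/q[:,2:]
def cloud(c,d):
    K,Rm,e=c; v,u=np.indices(d.shape); p=np.stack([u,v,np.ones_like(u)],-1)@np.linalg.inv(K).T*d[...,None]
    return p@Rm.T+e
E
python3 - <<'E'
from h import *
print(env.camera_model("top"));print(env.camera_model("scene"));print(env.camera_model("wrist"))
for n in("top","scene"):
    im,d,c=shot(n,n+"0.png"); np.save(n+"_d.npy",d)
s=env.get_state();print(s)
E
```

```text
{'mtx': array([[503.59345898,   0.        , 325.97553122],
       [  0.        , 503.59345898, 193.80063811],
       [  0.        ,   0.        ,   1.        ]]), 'eye': array([ 457.23596059,   -6.72852962, 1604.42588866]), 'attitude': array([ 0.71217522, -0.70133575,  0.01866285, -0.02421396])}
{'mtx': array([[368.0246993 ,   0.        , 319.4511464 ],
       [  0.        , 368.0246993 , 204.74959058],
       [  0.        ,   0.        ,   1.        ]]), 'eye': array([1024.17579582, -375.45729421,  975.97679023]), 'attitude': array([ 0.86941383,  0.39790436, -0.12228485, -0.26615433])}
{'mtx': array([[283.09195076,   0.        , 319.6893646 ],
       [  0.        , 283.09195076, 199.31704794],
       [  0.        ,   0.        ,   1.        ]]), 'mount': array([[ 7.17325310e-04, -9.45598468e-01, -3.25335248e-01,
         8.37905737e+01],
       [ 9.99999514e-01,  8.98472979e-04, -4.06564343e-04,
         5.67457524e-01],
       [ 6.76751549e-04, -3.25334798e-01,  9.45598652e-01,
        -1.40912728e+02],
       [ 0.00000000e+00,  0.00000000e+00,  0.00000000e+00,
         1.00000000e+00]])}
{'t': 0.1, 'qpos': array([1.01816887e+00, 4.86767878e-02, 9.77411307e-02, 1.62201070e+00,
       5.80964381e-05, 1.44301711e+00]), 'joint_vel': array([-0.00019721, -0.0024423 ,  0.00386592, -0.00146627, -0.00020733,
        0.00041401]), 'effort': array([ 3.02877168e-03, -3.39852440e+01,  3.20934892e+01,  1.58269523e-02,
       -1.04127971e-04,  1.49884169e-06]), 'tool_pos': array([216.08529916, 477.85636914, 230.22746646]), 'eef_rot': array([ 2.10830055e-01,  9.77522139e-01, -1.00371173e-03, -3.86093764e-04]), 'contact_force': array([-0.11416058,  0.09441432,  0.02197516]), 'wrist_torque': array([ 0.0282524 ,  0.00905055, -0.02357391]), 'gripper_width': 85.6944233756508}
```

View pics/top0.png

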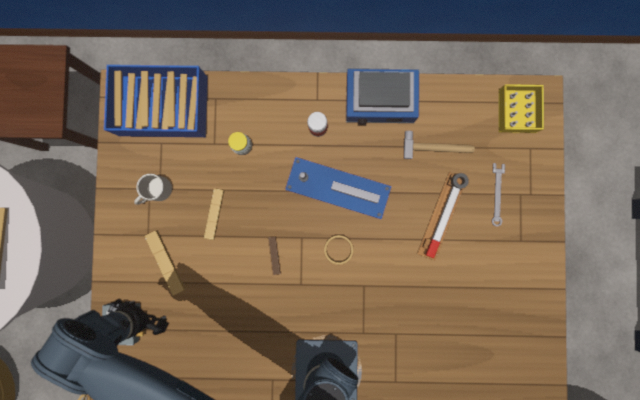

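View pics/scene0.png

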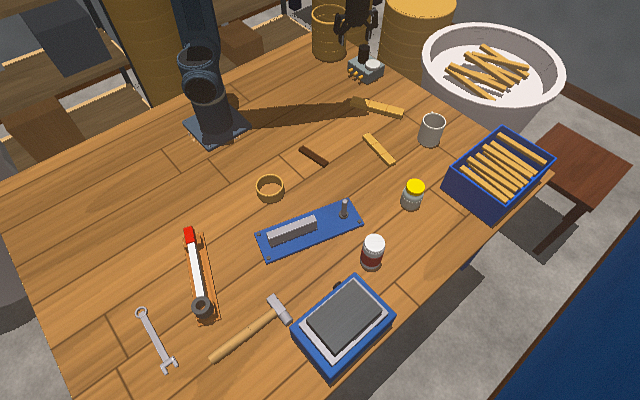

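The top view shows the fixture at (338,188), with its pin at (303,176) and anvil at (356,191). The lever lies on its rest, boss at (459,181) and red end at (432,252).

These could be taken for the slat:
- pale slat at (214,214), about 49 px, roughly 160 mm
- larger pale slat at (164,263), about 66 px, roughly 210 mm
- dark reject at (275,255)
- the slats in the bin at (155,100)

I choose (214,214).

```bash
cat > m1.py <<'E'
from h import *
im=cv2.imread("pics/top0.png"); d=np.load("top_d.npy"); c=cam("top")
P=cloud(c,d); Z=P[...,2]
print("bench z",np.median(Z[300:330,450:550]))
def blob(name,box,mask,z):
    x0,y0,x1,y1=box; m=np.zeros(mask.shape,np.uint8); m[y0:y1,x0:x1]=mask[y0:y1,x0:x1]*255
    cs,_=cv2.findContours(m,cv2.RETR_EXTERNAL,cv2.CHAIN_APPROX_NONE); k=max(cs,key=cv2.contourArea)
    w=ray(c,k.reshape(-1,2),z)[:,:2].astype(np.float32); (cx,cy),(a,b),_=r=cv2.minAreaRect(w)
    bp=cv2.boxPoints(r); e=[bp[1]-bp[0],bp[2]-bp[1]]; L=max(e,key=np.linalg.norm)
    mm=cv2.drawContours(np.zeros_like(m),[k],-1,255,-1)>0
    print(name,"c",np.round([cx,cy],1),"size",np.round(sorted([a,b]),1),"ang",round(np.degrees(np.arctan2(L[1],L[0]))%180,1),"zmed",round(float(np.median(Z[mm])),1))
hsv=cv2.cvtColor(im,cv2.COLOR_BGR2HSV); H,S,V=hsv[...,0].astype(int),hsv[...,1].astype(int),hsv[...,2].astype(int)
print("slat hsv",hsv[214,214],"bench",hsv[214,245],"anvil",hsv[191,356],"bar",hsv[215,447],"boss",hsv[181,454])
blob("slat",(195,180,235,245),(Z>9)&(Z<30),16)
blob("slatcol",(195,180,235,245),(V>165),16)
blob("big",(140,225,190,300),(V>165),16)
blob("plate",(275,150,400,225),(H>100)&(H<125)&(S>120),12)
blob("anvil",(325,170,385,210),(S<60)&(V>120),60)
blob("pin",(296,168,311,184),(S<80)&(Z>40),87)
blob("bar",(425,180,470,245),(S<60)&(V>150),60)
blob("red",(420,235,445,262),((H<8)|(H>172))&(S>170),64)
blob("bossdark",(445,168,475,195),(V<110),78)
s=cv2.resize(im[165:265,170:250],None,fx=4,fy=4); l=cv2.resize(im[165:265,400:490],None,fx=4,fy=4); f=cv2.resize(im[150:225,280:395],None,fx=4,fy=4)
cv2.imwrite("pics/crop1.png",np.hstack([s,l]))
E
python3 m1.py
```

```text
bench z 0.2947188329679875
slat hsv [ 19  98 204] bench [ 16 122 153] anvil [140   4 180] bar [ 15   2 213] boss [  0   5 103]
slat c [486.4 362.1] size [ 31.8 159.6] ang 170.3 zmed 15.7
slatcol c [486.5 362.4] size [ 31.2 165.4] ang 170.3 zmed 15.6
big c [343.6 541.8] size [ 76.8 156.4] ang 28.5 zmed 20.2
plate c [574.2 -30.7] size [104.8 313.2] ang 73.7 zmed 13.0
anvil c [558.2 -83.4] size [ 26.9 150.7] ang 73.9 zmed 59.5
pin c [605.2  79.4] size [12.8 17.2] ang 45.9 zmed 85.1
bar c [ 495.4 -362.8] size [ 21.5 172.9] ang 158.8 zmed 60.2
red c [ 388.6 -319.2] size [25.8 48.6] ang 158.4 zmed 63.6
bossdark c [ 587.2 -391.7] size [59.3 61.9] ang 95.7 zmed 75.2
```

View pics/crop1.png

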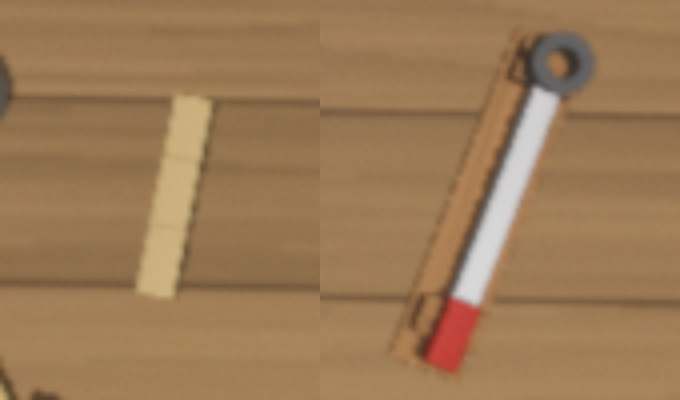

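The crop confirms both: a plain pale slat with a 160 x 31 mm footprint and top at 15.7, and the lever on its rest with the boss to the upper right. The pin-to-anvil distance comes out at 169.4 mm against 170 given, so the fixture is good.

```bash
cat >> h.py <<'E'
def plan(tx,ty,tz,az):
    st=env.get_state(); Rm=R.from_quat(st["eef_rot"]).as_matrix(); p=st["tool_pos"]
    a0=np.degrees(np.arctan2(Rm[1,0],Rm[0,0])); da=(az-a0+180)%360-180
    a=np.radians(az); D=np.array([tx,ty,tz])-p
    u=np.array([np.cos(a)*D[0]+np.sin(a)*D[1], np.sin(a)*D[0]-np.cos(a)*D[1], -D[2]])/50
    print("t",round(st["t"],2),"pos",np.round(p,1),"az",round(a0,1),"tilt",np.round(Rm[:2,2],4),"w",round(st["gripper_width"],1),"F",np.round(st["contact_force"],1))
    print("spin units",round(-da/8,3),"then travel units",np.round(u,3))
E
python3 -c "
from h import *
plan(486.5,362.2,130,170.3)"
```

```text
t 0.1 pos [216.1 477.9 230.2] az 155.7 tilt [-0.0012 -0.0018] w 85.7 F [-0.1  0.1  0. ]
spin units -1.83 then travel units [-5.721 -1.369  2.005]
```

>>> carry_out:
  motion:
    - {"spin":-0.915,"grip":100}
    - {"spin":-0.915,"grip":100}
    - {"travel":[-0.715,-0.171,0.25],"grip":100}
    - {"travel":[-0.715,-0.171,0.25],"grip":100}
    - {"travel":[-0.715,-0.171,0.25],"grip":100}
    - {"travel":[-0.715,-0.171,0.25],"grip":100}
    - {"travel":[-0.715,-0.171,0.25],"grip":100}
    - {"travel":[-0.715,-0.171,0.25],"grip":100}
    - {"travel":[-0.715,-0.171,0.25],"grip":100}
    - {"travel":[-0.715,-0.171,0.25],"grip":100}

```text
invalid input
```

>>> carry_out:
  motion:
    - {"travel":[0,0,0],"grip":100}
    - {"travel":[0,0,0],"grip":100}

```text
invalid input
```

```bash
cat > m2.py <<'E'
from h import *
import sys
def rect(m,c,z,name,im,col):
    m=m.astype(np.uint8)*255; m=cv2.morphologyEx(m,cv2.MORPH_OPEN,np.ones((3,3),np.uint8))
    cs,_=cv2.findContours(m,cv2.RETR_EXTERNAL,cv2.CHAIN_APPROX_NONE); k=max(cs,key=cv2.contourArea)
    w=ray(c,k.reshape(-1,2),z)[:,:2].astype(np.float32); (cx,cy),(a,b),_=r=cv2.minAreaRect(w)
    bp=cv2.boxPoints(r); e=[bp[1]-bp[0],bp[2]-bp[1]]; L=max(e,key=np.linalg.norm)
    print(name,"c",np.round([cx,cy],1),"size",np.round(sorted([a,b]),1),"ang",round(np.degrees(np.arctan2(L[1],L[0]))%180,1))
    cv2.drawContours(im,[k],-1,col,1); return k
if __name__=="__main__":
    im,d,c=shot("wrist"); Z=cloud(c,d)[...,2]
    np.savez("w1.npz",im=im,d=d)
    q=proj(c,[486.5,362.2,16])[0]; print("slat centre px",q)
    hsv=cv2.cvtColor(im,cv2.COLOR_BGR2HSV); V=hsv[...,2]
    o=im.copy(); print("hsv",hsv[int(q[1]),int(q[0])])
    m=(Z>9)&(Z<25)&(d>0)
    rect(m,c,16,"slat",o,(0,0,255))
    cv2.imwrite("pics/w1.png",o); plan(486.5,362.2,3,170.3)
E
python3 m2.py
```

```text
slat centre px [323.35729632 348.59174373]
hsv [ 20 130 228]
slat c [328.7 514.1] size [ 41.3 210.2] ang 27.7
t 0.15 pos [216.1 477.9 230.4] az 155.7 tilt [-0.001  -0.0016] w 85.3 F [-0.1  0.3  0.6]
spin units -1.83 then travel units [-5.72  -1.37   4.548]
```

View pics/w1.png

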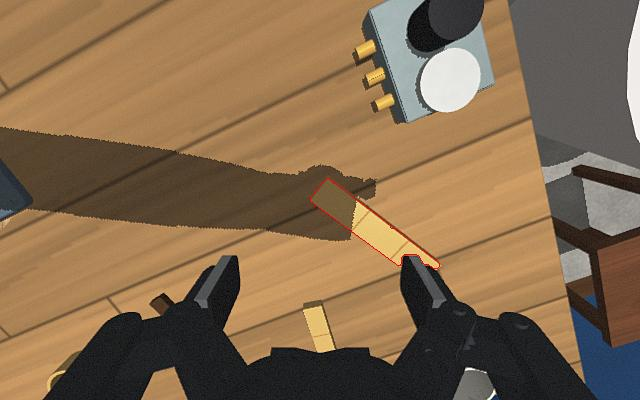

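The wrist picture was taken at the start pose, because the move was refused. It shows the big slat (210 x 41) at (375,225), outlined, and the wanted one at (318,328). I'll retry with every key in each row.

>>> carry_out:
  motion:
    - {"travel":[0,0,0],"spin":-0.915,"grip":100}
    - {"travel":[0,0,0],"spin":-0.915,"grip":100}
    - {"travel":[-0.715,-0.171,0.25],"spin":0,"grip":100}
    - {"travel":[-0.715,-0.171,0.25],"spin":0,"grip":100}
    - {"travel":[-0.715,-0.171,0.25],"spin":0,"grip":100}
    - {"travel":[-0.715,-0.171,0.25],"spin":0,"grip":100}
    - {"travel":[-0.715,-0.171,0.25],"spin":0,"grip":100}
    - {"travel":[-0.715,-0.171,0.25],"spin":0,"grip":100}
    - {"travel":[-0.715,-0.171,0.25],"spin":0,"grip":100}
    - {"travel":[-0.715,-0.171,0.25],"spin":0,"grip":100}
  force: 60

```text
t: 1.15
tool_pos: [487.8, 361.8, 130.3]
eef_rot: [0.085, 0.996, -0.0, -0.0]
contact_force: [0.4, 0.8, 0.3]
gripper_width: 85.0
```

>>> carry_out:
  motion:
    - {"travel":[0,0,0],"spin":0,"grip":100}
    - {"travel":[0,0,0],"spin":0,"grip":100}

```text
t: 1.35
tool_pos: [486.5, 361.9, 130.0]
eef_rot: [0.085, 0.996, -0.001, -0.001]
contact_force: [0.4, 1.0, 0.1]
gripper_width: 85.2
```

```bash
python3 m2.py
```

```text
slat centre px [319.75587481 195.53569125]
hsv [ 19 130 126]
slat c [590.2  52.2] size [107.7 165.8] ang 74.0
t 1.4 pos [486.1 362.6 130.9] az 170.3 tilt [-0.0017 -0.0003] w 85.7 F [0.1 1.  0.2]
spin units -0.002 then travel units [-0.009 -0.007  2.558]
```

```bash
python3 - <<'E'
from h import *; from m2 import rect
f=np.load("w1.npz"); im,d=f["im"],f["d"]; c=cam("wrist"); P=cloud(c,d); Z=P[...,2]
m=(Z>9)&(Z<25)&(np.hypot(P[...,0]-486,P[...,1]-362)<110)
o=im.copy(); rect(m,c,16,"slat",o,(0,0,255)); cv2.imwrite("pics/w2.png",o)
print("zmed",np.median(Z[m])); plan(486.5,362.2,3,170.3)
E
```

```text
slat c [484.  365.3] size [ 29.8 157.6] ang 170.3
zmed 15.245457610202095
t 1.4 pos [486.1 362.6 130.9] az 170.3 tilt [-0.0017 -0.0003] w 85.7 F [0.1 1.  0.2]
spin units -0.002 then travel units [-0.009 -0.007  2.558]
```

View pics/w2.png

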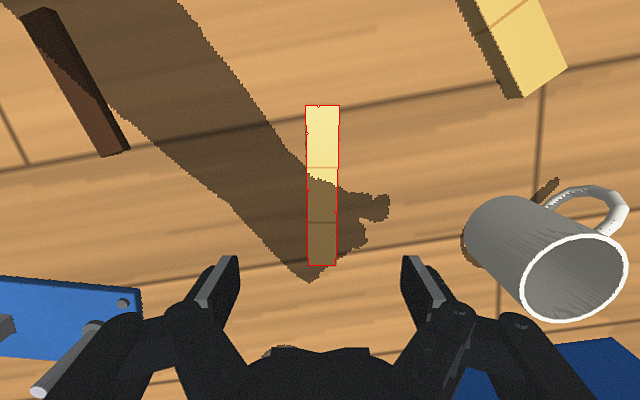

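The slat is outlined at (322,185) with both ends visible, 158 x 30 mm at 170.3°. It agrees with the top view to about 4 mm, so I aim at the mean and descend.

>>> carry_out:
  motion:
    - {"travel":[0.02,0.02,0.5],"spin":0,"grip":100}
    - {"travel":[0,0,0.5],"spin":0,"grip":100}
    - {"travel":[0,0,0.5],"spin":0,"grip":100}
    - {"travel":[0,0,0.5],"spin":0,"grip":100}
    - {"travel":[0,0,0.35],"spin":0,"grip":100}
    - {"travel":[0,0,0.18],"spin":0,"grip":100}
    - {"travel":[0,0,0],"spin":0,"grip":100}
    - {"travel":[0,0,0],"spin":0,"grip":100}

```text
t: 2.2
tool_pos: [486.1, 364.8, 6.1]
eef_rot: [0.084, 0.996, 0.001, 0.001]
contact_force: [-0.3, 0.4, -0.2]
gripper_width: 85.2
```

>>> carry_out:
  motion:
    - {"travel":[0,0,0],"spin":0,"grip":20}
    - {"travel":[0,0,0],"spin":0,"grip":20}
    - {"travel":[0,0,0],"spin":0,"grip":20}
    - {"travel":[0,0,0],"spin":0,"grip":20}
    - {"travel":[0,0,0],"spin":0,"grip":20}
    - {"travel":[0,0,0],"spin":0,"grip":20}
    - {"travel":[0,0,0],"spin":0,"grip":20}
    - {"travel":[0,0,0],"spin":0,"grip":20}
    - {"travel":[0,0,0],"spin":0,"grip":20}
    - {"travel":[0,0,0],"spin":0,"grip":20}

```text
t: 3.2
tool_pos: [486.7, 364.2, 5.7]
eef_rot: [0.085, 0.996, 0.0, 0.001]
contact_force: [-0.3, 0.1, 5.4]
gripper_width: 28.0
```

>>> carry_out:
  motion:
    - {"travel":[0,0,-0.3],"spin":0,"grip":20}
    - {"travel":[0,0,-0.6],"spin":0,"grip":20}
    - {"travel":[0,0,-0.6],"spin":0,"grip":20}
    - {"travel":[0,0,-0.6],"spin":0,"grip":20}
    - {"travel":[0,0,-0.6],"spin":0,"grip":20}
    - {"travel":[0,0,-0.3],"spin":0,"grip":20}
    - {"travel":[0,0,0],"spin":0,"grip":20}
    - {"travel":[0,0,0],"spin":0,"grip":20}

```text
t: 4.0
tool_pos: [485.5, 363.6, 153.7]
eef_rot: [0.085, 0.996, -0.0, -0.001]
contact_force: [0.4, -0.4, -1.5]
gripper_width: 28.3
```

```bash
python3 - <<'E'
from h import *; from m2 import rect
im,d,c=shot("wrist"); P=cloud(c,d); Z=P[...,2]; st=env.get_state(); p=st["tool_pos"]
hsv=cv2.cvtColor(im,cv2.COLOR_BGR2HSV); H,S,V=[hsv[...,i].astype(int) for i in range(3)]
m=(Z>130)&(Z<190)&(H>10)&(H<30)&(S>60)
o=im.copy(); zt=np.median(Z[m]); print("top z",zt,"pix",m.sum(), "TCP",p.round(1))
print("z by x-tool: ",[ (round(float(np.median(Z[m&(abs((P[...,0]-p[0])*np.cos(np.radians(170.3))+(P[...,1]-p[1])*np.sin(np.radians(170.3))-s)<5)])),1)) for s in(20,40,60,70)])
rect(m,c,zt,"slat",o,(0,0,255)); cv2.imwrite("pics/w3.png",o)
plan(558.2,-83.4,150,253.9)
E
```

```text
top z 162.34690235707257 pix 14131 TCP [485.  363.3 152.6]
z by x-tool:  [162.3, 162.4, 162.4, 162.4]
slat c [474.8 365.8] size [ 30.8 141.2] ang 170.3
t 4.05 pos [485.  363.3 152.6] az 170.3 tilt [-0.0031 -0.0018] w 28.3 F [ 0.7 -0.8 -1.1]
spin units -10.449 then travel units [ 8.178 -3.885  0.053]
```

View pics/w3.png

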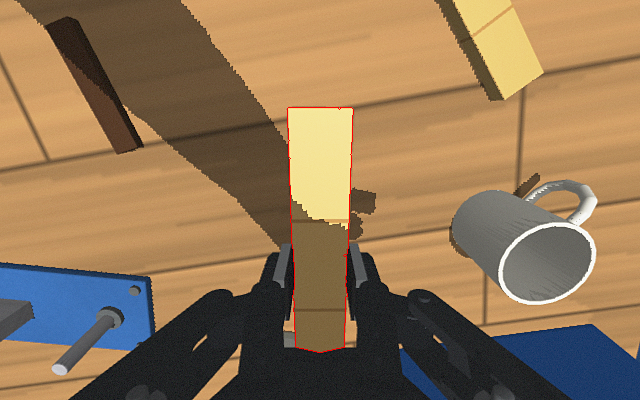

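The slat is held level, top z 162.4, so its underside is 6 mm below the TCP and its centre is about 1 mm off. Turning next, then carrying it over the anvil.

>>> carry_out:
  motion:
    - {"travel":[0,0,0],"spin":-0.95,"grip":20}
    - {"travel":[0,0,0],"spin":-0.95,"grip":20}
    - {"travel":[0,0,0],"spin":-0.95,"grip":20}
    - {"travel":[0,0,0],"spin":-0.95,"grip":20}
    - {"travel":[0,0,0],"spin":-0.95,"grip":20}
    - {"travel":[0,0,0],"spin":-0.95,"grip":20}
    - {"travel":[0,0,0],"spin":-0.95,"grip":20}
    - {"travel":[0,0,0],"spin":-0.95,"grip":20}
    - {"travel":[0,0,0],"spin":-0.95,"grip":20}
    - {"travel":[0,0,0],"spin":-0.95,"grip":20}

```text
t: 5.05
tool_pos: [484.5, 363.0, 151.7]
eef_rot: [-0.549, 0.836, 0.0, -0.003]
contact_force: [0.7, 0.1, 0.1]
gripper_width: 27.9
```

>>> carry_out:
  motion:
    - {"travel":[0,0,0],"spin":-0.95,"grip":20}
    - {"travel":[0.4,-0.2,0],"spin":0,"grip":20}
    - {"travel":[0.8,-0.38,0],"spin":0,"grip":20}
    - {"travel":[0.8,-0.38,0],"spin":0,"grip":20}
    - {"travel":[0.8,-0.38,0],"spin":0,"grip":20}
    - {"travel":[0.8,-0.38,0],"spin":0,"grip":20}
    - {"travel":[0.8,-0.38,0],"spin":0,"grip":20}
    - {"travel":[0.8,-0.38,0],"spin":0,"grip":20}
    - {"travel":[0.8,-0.38,0],"spin":0,"grip":20}
    - {"travel":[0.8,-0.38,0],"spin":0,"grip":20}

```text
t: 6.05
tool_pos: [545.8, -9.2, 152.1]
eef_rot: [-0.601, 0.799, 0.002, -0.002]
contact_force: [1.0, -0.1, -0.8]
gripper_width: 27.9
```

>>> carry_out:
  motion:
    - {"travel":[0.8,-0.38,0],"spin":0,"grip":20}
    - {"travel":[0.56,-0.26,0],"spin":0,"grip":20}
    - {"travel":[0,0,0],"spin":0,"grip":20}
    - {"travel":[0,0,0],"spin":0,"grip":20}
    - {"travel":[0,0,0],"spin":0,"grip":20}

```text
t: 6.55
tool_pos: [558.2, -80.8, 153.3]
eef_rot: [-0.601, 0.799, 0.001, -0.001]
contact_force: [-0.7, -0.7, 0.4]
gripper_width: 28.0
```

```bash
python3 - <<'E'
from h import *; from m2 import rect
plan(558.5,-82.4,66,253.9)
im,d,c=shot("top"); P=cloud(c,d); Z=P[...,2]
hsv=cv2.cvtColor(im,cv2.COLOR_BGR2HSV); H,S,V=[hsv[...,i].astype(int) for i in range(3)]
im2,d2,c2=shot("wrist"); P2=cloud(c2,d2); st=env.get_state()
h2=cv2.cvtColor(im2,cv2.COLOR_BGR2HSV); m=(P2[...,2]>130)&(P2[...,2]<190)&(h2[...,0]>10)&(h2[...,0]<30)&(h2[...,1]>60)
o=im2.copy(); rect(m,c2,np.median(P2[...,2][m]),"slat",o,(0,0,255))
# pin in the wrist view via depth
b=(P2[...,2]>50)&(P2[...,2]<95)&(np.hypot(P2[...,0]-605,P2[...,1]-79)<20); print("pin pts",b.sum(), P2[b].mean(0) if b.any() else "")
cv2.imwrite("pics/w4.png",o)
E
```

```text
t 6.55 pos [558.2 -80.8 153.3] az -106.1 tilt [-0.0029  0.0013] w 28.0 F [-0.7 -0.7  0.4]
spin units 0.006 then travel units [ 0.029 -0.015  1.745]
slat c [555.6 -90.8] size [ 29.7 141.2] ang 73.9
pin pts 0
```

>>> carry_out:
  motion:
    - {"travel":[0.03,-0.015,0.4],"spin":0,"grip":20}
    - {"travel":[0,0,0.4],"spin":0,"grip":20}
    - {"travel":[0,0,0.4],"spin":0,"grip":20}
    - {"travel":[0,0,0.3],"spin":0,"grip":20}
    - {"travel":[0,0,0.15],"spin":0,"grip":20}
    - {"travel":[0,0,0],"spin":0,"grip":20}
    - {"travel":[0,0,0],"spin":0,"grip":20}
    - {"travel":[0,0,0],"spin":0,"grip":20}

```text
t: 7.45
tool_pos: [560.5, -83.8, 73.7]
eef_rot: [-0.601, 0.799, -0.001, 0.001]
contact_force: [0.5, 0.6, -0.1]
gripper_width: 28.1
```

>>> carry_out:
  motion:
    - {"travel":[0,0,0.03],"spin":0,"grip":20}
    - {"travel":[0,0,0.03],"spin":0,"grip":20}
    - {"travel":[0,0,0],"spin":0,"grip":20}
    - {"travel":[0,0,0],"spin":0,"grip":20}

```text
t: 7.85
tool_pos: [559.5, -83.6, 69.3]
eef_rot: [-0.601, 0.799, 0.0, -0.0]
contact_force: [-0.4, 0.8, -0.2]
gripper_width: 28.2
```

>>> carry_out:
  motion:
    - {"travel":[-0.01,0.015,0.03],"spin":0,"grip":20}
    - {"travel":[0,0,0],"spin":0,"grip":20}
    - {"travel":[0,0,0.025],"spin":0,"grip":20}
    - {"travel":[0,0,0],"spin":0,"grip":20}
    - {"travel":[0,0,0],"spin":0,"grip":20}

```text
t: 8.35
tool_pos: [558.9, -82.9, 66.4]
eef_rot: [-0.601, 0.799, 0.0, -0.0]
contact_force: [0.1, -0.1, -0.6]
gripper_width: 27.8
```

>>> carry_out:
  motion:
    - {"travel":[0,0,0.02],"spin":0,"grip":20}
    - {"travel":[0,0,0],"spin":0,"grip":20}
    - {"travel":[0,0,0],"spin":0,"grip":20}

```text
t: 8.65
tool_pos: [559.1, -82.9, 65.7]
eef_rot: [-0.601, 0.799, -0.0, 0.0]
contact_force: [-0.3, 0.3, -1.1]
gripper_width: 28.0
```

>>> carry_out:
  motion:
    - {"travel":[0,0,0.02],"spin":0,"grip":20}
    - {"travel":[0,0,0],"spin":0,"grip":20}
    - {"travel":[0,0,0],"spin":0,"grip":20}

```text
t: 8.95
tool_pos: [559.1, -82.9, 65.7]
eef_rot: [-0.601, 0.799, -0.0, 0.0]
contact_force: [-1.5, -1.5, 4.7]
gripper_width: 27.9
```

Contact is felt (4.7 N up). Releasing and rising.

>>> carry_out:
  motion:
    - {"travel":[0,0,0],"spin":0,"grip":60}
    - {"travel":[0,0,0],"spin":0,"grip":60}
    - {"travel":[0,0,0],"spin":0,"grip":60}
    - {"travel":[0,0,0],"spin":0,"grip":60}
    - {"travel":[0,0,0],"spin":0,"grip":60}
    - {"travel":[0,0,-0.2],"spin":0,"grip":60}
    - {"travel":[0,0,-0.6],"spin":0,"grip":60}
    - {"travel":[0,0,-0.6],"spin":0,"grip":60}
    - {"travel":[0,0,-0.6],"spin":0,"grip":60}
    - {"travel":[0,0,-0.6],"spin":0,"grip":60}

```text
t: 9.95
tool_pos: [559.0, -82.9, 196.7]
eef_rot: [-0.601, 0.799, -0.0, 0.0]
contact_force: [0.7, -0.1, -0.1]
gripper_width: 51.1
```

>>> carry_out:
  motion:
    - {"travel":[-0.7,0,-0.4],"spin":0,"grip":100}
    - {"travel":[-0.7,0,-0.4],"spin":0,"grip":100}
    - {"travel":[-0.7,0,0],"spin":0,"grip":100}
    - {"travel":[0,0,0],"spin":0,"grip":100}
    - {"travel":[0,0,0],"spin":0,"grip":100}

```text
t: 10.45
tool_pos: [588.1, 18.6, 235.1]
eef_rot: [-0.602, 0.799, -0.0, -0.0]
contact_force: [-0.3, -0.1, 0.3]
gripper_width: 85.3
```

```bash
python3 - <<'E'
from h import *; from m2 import rect
im,d,c=shot("wrist"); P=cloud(c,d); Z=P[...,2]; o=im.copy()
h=cv2.cvtColor(im,cv2.COLOR_BGR2HSV).astype(int)
m=(Z>68)&(Z<84)&(h[...,0]>10)&(h[...,0]<30)&(h[...,1]>60)
print("slat top z",np.median(Z[m])); rect(m,c,np.median(Z[m]),"slat",o,(0,0,255))
b=(h[...,0]>100)&(h[...,0]<125)&(h[...,1]>120)&(Z>5)&(Z<20)&(np.hypot(P[...,0]-574,P[...,1]+30)<220); rect(b,c,12,"plate",o,(0,255,0))
k=(Z>83)&(Z<93)&(np.hypot(P[...,0]-605,P[...,1]-79)<15); print("pin tip",k.sum(),P[k].mean(0) if k.any() else "")
k=(Z>20)&(Z<93)&(np.hypot(P[...,0]-605,P[...,1]-79)<15); print("pin",k.sum(),P[k].mean(0) if k.any() else "")
cv2.imwrite("pics/w5.png",o); plan(543.8,-381.9,150,158.5)
im,d,c=shot("top","top1.png"); P=cloud(c,d)
E
```

```text
slat top z 74.37538955588724
slat c [561.2 -77.2] size [ 29.8 143.4] ang 73.8
plate c [575.7 -20.4] size [108.  297.5] ang 73.8
pin tip 132 [605.77146504  81.46142438  84.99545199]
pin 389 [604.83359362  78.1965063   64.63584795]
t 10.5 pos [587.9  17.8 234.8] az -106.1 tilt [-0.0001 -0.0007] w 85.6 F [-0.8  0.7 -0.4]
spin units 11.928 then travel units [-2.109 -7.76   1.695]
```

View pics/w5.png

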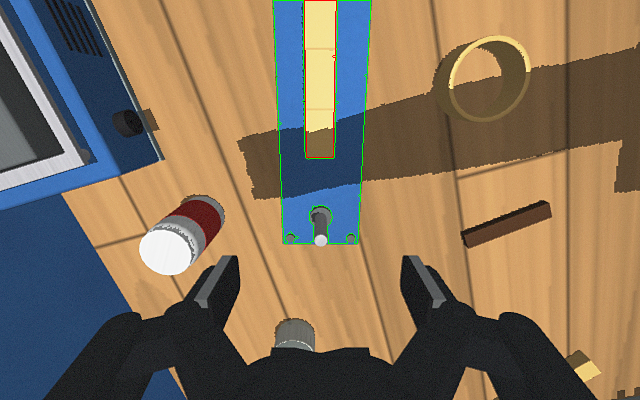

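Slat: it sits on the anvil at (320,75), top z about 75, in line with the plate and pin (73.8°). Its near end is 92 mm from the pin against 90 expected, lateral about 1 mm. The pin tip at (320,240) gives (605.8,81), close to the top view's (605.2,79.4). On to the lever.

>>> carry_out:
  motion:
    - {"travel":[0,0,0],"spin":0.994,"grip":100}
    - {"travel":[0,0,0],"spin":0.994,"grip":100}
    - {"travel":[0,0,0],"spin":0.994,"grip":100}
    - {"travel":[0,0,0],"spin":0.994,"grip":100}
    - {"travel":[0,0,0],"spin":0.994,"grip":100}
    - {"travel":[0,0,0],"spin":0.994,"grip":100}
    - {"travel":[0,0,0],"spin":0.994,"grip":100}
    - {"travel":[0,0,0],"spin":0.994,"grip":100}
    - {"travel":[0,0,0],"spin":0.994,"grip":100}
    - {"travel":[0,0,0],"spin":0.994,"grip":100}

```text
t: 11.55
tool_pos: [587.5, 16.4, 234.3]
eef_rot: [0.053, 0.999, -0.0, -0.0]
contact_force: [0.6, 0.1, 0.0]
gripper_width: 85.5
```

>>> carry_out:
  motion:
    - {"travel":[0,0,0],"spin":0.994,"grip":100}
    - {"travel":[0,0,0],"spin":0.994,"grip":100}
    - {"travel":[-0.21,-0.776,0.1],"spin":0,"grip":100}
    - {"travel":[-0.21,-0.776,0.1],"spin":0,"grip":100}
    - {"travel":[-0.21,-0.776,0.1],"spin":0,"grip":100}
    - {"travel":[-0.21,-0.776,0.1],"spin":0,"grip":100}
    - {"travel":[-0.21,-0.776,0.1],"spin":0,"grip":100}
    - {"travel":[-0.21,-0.776,0.1],"spin":0,"grip":100}
    - {"travel":[-0.21,-0.776,0.1],"spin":0,"grip":100}
    - {"travel":[-0.21,-0.776,0.1],"spin":0,"grip":100}

```text
t: 12.55
tool_pos: [550.6, -304.3, 194.1]
eef_rot: [0.188, 0.982, 0.0, -0.0]
contact_force: [0.5, -0.0, 1.2]
gripper_width: 85.8
```

>>> carry_out:
  motion:
    - {"travel":[-0.21,-0.776,0.1],"spin":0,"grip":100}
    - {"travel":[-0.21,-0.776,0.1],"spin":0,"grip":100}
    - {"travel":[0,0,0],"spin":0,"grip":100}
    - {"travel":[0,0,0],"spin":0,"grip":100}
    - {"travel":[0,0,0],"spin":0,"grip":100}

```text
t: 13.05
tool_pos: [542.9, -381.2, 184.7]
eef_rot: [0.187, 0.982, 0.0, -0.0]
contact_force: [0.4, 1.2, 0.4]
gripper_width: 85.4
```

```bash
cat > m3.py <<'E'
from h import *; from m2 import rect
import sys
im,d,c=shot("wrist"); P=cloud(c,d); Z=P[...,2]; o=im.copy(); st=env.get_state()
h=cv2.cvtColor(im,cv2.COLOR_BGR2HSV).astype(int)
near=np.hypot(P[...,0]-500,P[...,1]+365)<180
m=(h[...,1]<60)&(h[...,2]>100)&(Z>52)&(Z<68)&near
r=((h[...,0]<8)|(h[...,0]>172))&(h[...,1]>150)&(Z>52)&(Z<72)&near
print("bar z",np.median(Z[m]),"red z",np.median(Z[r])); k=rect(m,c,60,"bar",o,(0,0,255)); rect(r,c,64,"red",o,(0,255,0))
cv2.imwrite("pics/"+sys.argv[1],o); plan(543.8,-381.9,30,158.5)
E
python3 m3.py w6.png
```

```text
bar z 58.35460524969318 red z 62.104586294043656
bar c [ 494.4 -360.3] size [ 19.7 169.8] ang 158.9
red c [ 405.4 -325.8] size [22.8 25. ] ang 68.5
t 13.1 pos [ 543.3 -380.7  185. ] az 158.5 tilt [0.0002 0.0002] w 85.6 F [-0.7  1.  -0.9]
spin units 0.0 then travel units [-0.018 -0.018  3.1  ]
```

View pics/w6.png

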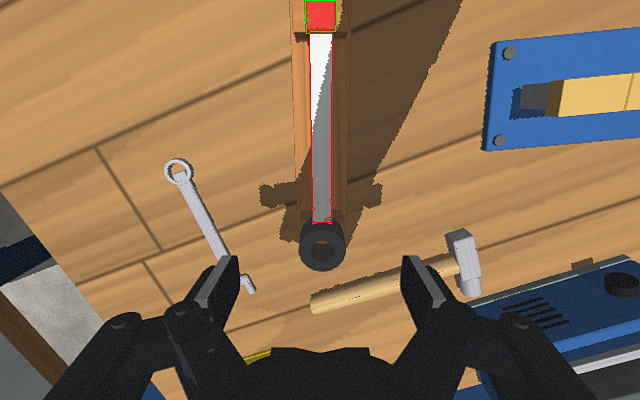

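The wrist view shows the whole bar from (320,33) to (322,222), 19.7 x 170 mm at 158.9°, the boss at (322,247), and fingers clear of the hammer and wrench. Averaged with the top view, the balance point is (543.4,-380.3). Descending.

>>> carry_out:
  motion:
    - {"travel":[0,0,0.4],"spin":-0.05,"grip":100}
    - {"travel":[0,0,0.5],"spin":0,"grip":100}
    - {"travel":[0,0,0.5],"spin":0,"grip":100}
    - {"travel":[0,0,0.5],"spin":0,"grip":100}
    - {"travel":[0,0,0.5],"spin":0,"grip":100}
    - {"travel":[0,0,0.4],"spin":0,"grip":100}
    - {"travel":[0,0,0.28],"spin":0,"grip":100}
    - {"travel":[0,0,0],"spin":0,"grip":100}
    - {"travel":[0,0,0],"spin":0,"grip":100}
    - {"travel":[0,0,0],"spin":0,"grip":100}
  force: 110

```text
t: 14.1
tool_pos: [544.5, -382.1, 32.7]
eef_rot: [0.183, 0.983, -0.001, 0.001]
contact_force: [0.1, 0.5, -0.1]
gripper_width: 85.4
```

```bash
python3 -c "
from h import *
plan(543.4,-380.3,30,158.9)"
```

```text
t 14.1 pos [ 544.5 -382.1   32.7] az 158.9 tilt [ 0.0025 -0.0022] w 85.4 F [ 0.1  0.5 -0.1]
spin units -0.0 then travel units [0.034 0.025 0.053]
```

>>> carry_out:
  motion:
    - {"travel":[0.03,0.025,0.05],"spin":0,"grip":100}
    - {"travel":[0,0,0],"spin":0,"grip":10}
    - {"travel":[0,0,0],"spin":0,"grip":10}
    - {"travel":[0,0,0],"spin":0,"grip":10}
    - {"travel":[0,0,0],"spin":0,"grip":10}
    - {"travel":[0,0,0],"spin":0,"grip":10}
    - {"travel":[0,0,0],"spin":0,"grip":10}
    - {"travel":[0,0,0],"spin":0,"grip":10}
    - {"travel":[0,0,0],"spin":0,"grip":10}
    - {"travel":[0,0,0],"spin":0,"grip":10}

```text
t: 15.1
tool_pos: [542.7, -379.6, 28.4]
eef_rot: [0.183, 0.983, 0.0, 0.0]
contact_force: [-0.1, 2.6, 3.5]
gripper_width: 18.1
```

>>> carry_out:
  motion:
    - {"travel":[0,0,0],"spin":0,"grip":10}
    - {"travel":[0,0,-0.1],"spin":0,"grip":10}
    - {"travel":[0,0,-0.1],"spin":0,"grip":10}
    - {"travel":[0,0,-0.2],"spin":0,"grip":10}
    - {"travel":[0,0,0],"spin":0,"grip":10}
    - {"travel":[0,0,0],"spin":0,"grip":10}
    - {"travel":[0,0,0],"spin":0,"grip":10}
    - {"travel":[0,0,0],"spin":0,"grip":10}

```text
t: 15.9
tool_pos: [542.1, -379.5, 47.5]
eef_rot: [0.183, 0.983, 0.0, -0.0]
contact_force: [-0.5, 0.6, -5.6]
gripper_width: 18.7
```

```bash
cat > m4.py <<'E'
from h import *
import sys
st=env.get_state(); p=st["tool_pos"]; az=float(sys.argv[1]); a=np.radians(az)
print("F",np.round(st["contact_force"],1),"T",np.round(st["wrist_torque"],2),"w",round(st["gripper_width"],1))
im,d,c=shot("wrist"); P=cloud(c,d)
h=cv2.cvtColor(im,cv2.COLOR_BGR2HSV).astype(int)
L=np.stack([np.cos(a)*(P[...,0]-p[0])+np.sin(a)*(P[...,1]-p[1]), np.sin(a)*(P[...,0]-p[0])-np.cos(a)*(P[...,1]-p[1]), P[...,2]-p[2]],-1)
bar=(h[...,1]<60)&(h[...,2]>90)&(abs(L[...,1])<16)&(L[...,0]>25)&(L[...,0]<150)&(abs(L[...,2]-29)<25)
B=L[bar]; f=np.polyfit(B[:,0],B[:,2],1); g=np.polyfit(B[:,0],B[:,1],1)
print("n",len(B),"slope deg (z vs toward red)",np.degrees(np.arctan(f[0])).round(2),"top z rel TCP at 0:",f[1].round(1),"yaw dev deg",np.degrees(np.arctan(g[0])).round(2),"lat at 0",g[1].round(1),"xmax",np.percentile(B[:,0],99.5).round(1))
red=((h[...,0]<8)|(h[...,0]>172))&(h[...,1]>150)&(abs(L[...,1])<25)&(abs(L[...,2]-30)<25); print("red start x",np.percentile(L[red][:,0],1).round(1) if red.any() else None)
cv2.imwrite("pics/"+sys.argv[2],im)
E
python3 m4.py 158.9 w7.png
```

```text
F [-0.5  0.6 -5.6] T [-0.02 -0.01 -0.  ] w 18.7
n 12672 slope deg (z vs toward red) 0.01 top z rel TCP at 0: 30.0 yaw dev deg 0.04 lat at 0 0.5 xmax 115.8
red start x None
```

The lever is held level: slope 0.01°, torque about 0, load 5.6 N. Lifting and turning.

>>> carry_out:
  motion:
    - {"travel":[0,0,-0.2],"spin":0,"grip":10}
    - {"travel":[0,0,-0.4],"spin":0,"grip":10}
    - {"travel":[0,0,-0.4],"spin":0,"grip":10}
    - {"travel":[0,0,-0.4],"spin":0,"grip":10}
    - {"travel":[0,0,-0.4],"spin":0,"grip":10}
    - {"travel":[0,0,-0.2],"spin":0,"grip":10}
    - {"travel":[0,0,-0.1],"spin":-0.2,"grip":10}
    - {"travel":[0,0,0],"spin":-0.4,"grip":10}
    - {"travel":[0,0,0],"spin":-0.6,"grip":10}
    - {"travel":[0,0,0],"spin":-0.6,"grip":10}

```text
t: 16.95
tool_pos: [541.9, -379.3, 151.8]
eef_rot: [0.056, 0.998, 0.001, -0.001]
contact_force: [0.4, -0.7, -5.1]
gripper_width: 18.6
```

>>> carry_out:
  motion:
    - {"travel":[0,0,0],"spin":-0.6,"grip":10}
    - {"travel":[0,0,0],"spin":-0.6,"grip":10}
    - {"travel":[0,0,0],"spin":-0.6,"grip":10}
    - {"travel":[0,0,0],"spin":-0.6,"grip":10}
    - {"travel":[0,0,0],"spin":-0.6,"grip":10}
    - {"travel":[0,0,0],"spin":-0.6,"grip":10}
    - {"travel":[0,0,0],"spin":-0.6,"grip":10}
    - {"travel":[0,0,0],"spin":-0.6,"grip":10}
    - {"travel":[0,0,0],"spin":-0.6,"grip":10}
    - {"travel":[0,0,0],"spin":-0.6,"grip":10}

```text
t: 17.95
tool_pos: [541.9, -379.3, 151.7]
eef_rot: [-0.355, 0.935, 0.001, -0.001]
contact_force: [-0.2, -0.0, -6.4]
gripper_width: 18.4
```

>>> carry_out:
  motion:
    - {"travel":[0,0,0],"spin":-0.6,"grip":10}
    - {"travel":[0,0,0],"spin":-0.6,"grip":10}
    - {"travel":[0,0,0],"spin":-0.6,"grip":10}
    - {"travel":[0,0,0],"spin":-0.6,"grip":10}
    - {"travel":[0,0,0],"spin":-0.6,"grip":10}
    - {"travel":[0,0,0],"spin":-0.6,"grip":10}
    - {"travel":[0,0,0],"spin":-0.47,"grip":10}
    - {"travel":[0,0,0],"spin":0,"grip":10}
    - {"travel":[0,0,0],"spin":0,"grip":10}

```text
t: 18.85
tool_pos: [542.1, -379.4, 152.1]
eef_rot: [-0.6, 0.8, 0.001, -0.0]
contact_force: [-0.5, 0.4, -4.8]
gripper_width: 18.5
```

```bash
python3 -c "
from h import *
plan(589.25,23.9,150,253.9)"
```

```text
t 18.85 pos [ 542.1 -379.4  152.1] az -106.2 tilt [-0.0012  0.0011] w 18.5 F [-0.5  0.4 -4.8]
spin units -0.014 then travel units [-8.012  1.33   0.043]
```

>>> carry_out:
  motion:
    - {"travel":[-0.2,0.033,0],"spin":-0.015,"grip":10}
    - {"travel":[-0.4,0.066,0],"spin":0,"grip":10}
    - {"travel":[-0.5,0.083,0],"spin":0,"grip":10}
    - {"travel":[-0.5,0.083,0],"spin":0,"grip":10}
    - {"travel":[-0.5,0.083,0],"spin":0,"grip":10}
    - {"travel":[-0.5,0.083,0],"spin":0,"grip":10}
    - {"travel":[-0.5,0.083,0],"spin":0,"grip":10}
    - {"travel":[-0.5,0.083,0],"spin":0,"grip":10}
    - {"travel":[-0.5,0.083,0],"spin":0,"grip":10}
    - {"travel":[-0.5,0.083,0],"spin":0,"grip":10}

```text
t: 19.85
tool_pos: [569.1, -146.3, 153.2]
eef_rot: [-0.602, 0.799, 0.0, 0.0]
contact_force: [0.1, -0.1, -6.3]
gripper_width: 18.4
```

>>> carry_out:
  motion:
    - {"travel":[-0.5,0.083,0],"spin":0,"grip":10}
    - {"travel":[-0.5,0.083,0],"spin":0,"grip":10}
    - {"travel":[-0.5,0.083,0],"spin":0,"grip":10}
    - {"travel":[-0.5,0.083,0],"spin":0,"grip":10}
    - {"travel":[-0.5,0.083,0],"spin":0,"grip":10}
    - {"travel":[-0.5,0.083,0],"spin":0,"grip":10}
    - {"travel":[-0.3,0.05,0],"spin":0,"grip":10}
    - {"travel":[-0.11,0.018,0],"spin":0,"grip":10}
    - {"travel":[0,0,0],"spin":0,"grip":10}
    - {"travel":[0,0,0],"spin":0,"grip":10}

```text
t: 20.85
tool_pos: [589.2, 22.6, 153.0]
eef_rot: [-0.601, 0.799, -0.0, -0.0]
contact_force: [0.8, -0.5, -6.0]
gripper_width: 18.5
```

```bash
python3 m4.py 253.9 w8.png; python3 - <<'E'
from h import *
plan(589.25,23.9,118,253.9)
im,d,c=shot("top","top2.png"); P=cloud(c,d); h=cv2.cvtColor(im,cv2.COLOR_BGR2HSV).astype(int)
zb=env.get_state()["tool_pos"][2]+8
a=np.radians(73.9); L=lambda P:np.stack([np.cos(a)*(P[...,0]-605.5)+np.sin(a)*(P[...,1]-80.2),-np.sin(a)*(P[...,0]-605.5)+np.cos(a)*(P[...,1]-80.2)],-1)
q=L(P); m=(P[...,2]>zb+28)&(P[...,2]<zb+55)&(abs(q[...,0])<32)&(abs(q[...,1])<32)&(h[...,2]<140)
print("boss px",m.sum())
cs,_=cv2.findContours(m.astype(np.uint8),cv2.RETR_EXTERNAL,cv2.CHAIN_APPROX_NONE); k=max(cs,key=cv2.contourArea)
w=L(ray(c,k.reshape(-1,2),zb+40))
print("boss top outline x range",w[:,0].min().round(1),w[:,0].max().round(1),"y range",w[:,1].min().round(1),w[:,1].max().round(1))
u,v=proj(c,[605,80,170])[0].astype(int); T=cv2.resize(im[v-50:v+50,u-50:u+50],(400,400),interpolation=cv2.INTER_CUBIC)
W=cv2.resize(cv2.imread("pics/w8.png"),(400,250)); cv2.imwrite("pics/fin1.png",np.hstack([T,np.vstack([W,np.zeros((150,400,3),np.uint8)])]))
E
```

```text
F [ 0.8 -0.5 -6. ] T [-0.05 -0.09 -0.03] w 18.5
n 12614 slope deg (z vs toward red) 0.09 top z rel TCP at 0: 29.9 yaw dev deg -0.02 lat at 0 -0.1 xmax 115.3
red start x None
t 20.9 pos [589.2  22.4 153. ] az -106.1 tilt [-0.0002 -0.0008] w 18.4 F [ 0.2  0.  -6.3]
spin units -0.002 then travel units [-0.029  0.007  0.7  ]
boss px 8
boss top outline x range 14.7 20.6 y range -5.2 13.6
```

View pics/fin1.png

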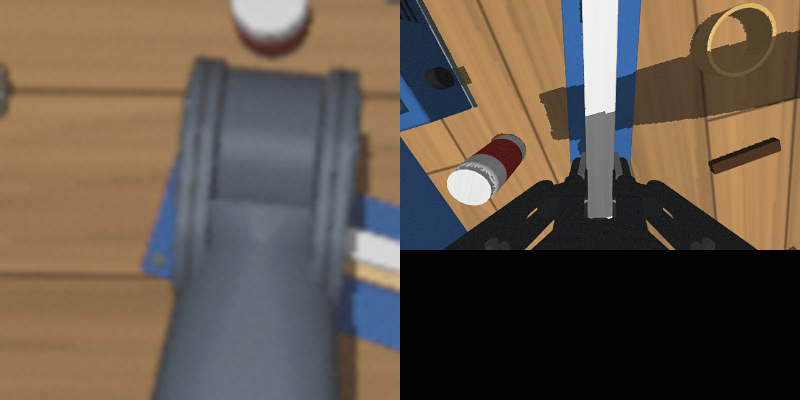

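The arm hides the boss from above. The wrist view shows the bar level and running along the plate. I'll lower to height and check with the scene camera.

>>> carry_out:
  motion:
    - {"travel":[-0.03,0.007,0.1],"spin":0,"grip":10}
    - {"travel":[0,0,0.2],"spin":0,"grip":10}
    - {"travel":[0,0,0.2],"spin":0,"grip":10}
    - {"travel":[0,0,0.15],"spin":0,"grip":10}
    - {"travel":[0,0,0.05],"spin":0,"grip":10}
    - {"travel":[0,0,0],"spin":0,"grip":10}
    - {"travel":[0,0,0],"spin":0,"grip":10}
    - {"travel":[0,0,0],"spin":0,"grip":10}

```text
t: 21.75
tool_pos: [589.8, 25.1, 118.8]
eef_rot: [-0.602, 0.799, -0.0, 0.0]
contact_force: [0.3, -0.3, -5.0]
gripper_width: 18.6
```

```bash
python3 m4.py 253.9 w9.png; python3 - <<'E'
from h import *
plan(589.25,23.9,118,253.9)
im,d,c=shot("scene"); o=im.copy(); P=cloud(c,d); h=cv2.cvtColor(im,cv2.COLOR_BGR2HSV).astype(int)
t=np.linspace(0,2*np.pi,73)[:,None]
for z,r,col in((166,24,(0,255,0)),(126,24,(0,255,255)),(87,8,(0,0,255))):
    q=proj(c,np.c_[605.5+r*np.cos(t),80.2+r*np.sin(t),np.full_like(t,z)])
# pin, seen at the start, and the boss now, by scene camera
i0=cv2.imread("pics/scene0.png"); d0=np.load("scene_d.npy"); P0=cloud(c,d0)
k=(P0[...,2]>78)&(P0[...,2]<95)&(np.hypot(P0[...,0]-605,P0[...,1]-80)<18); print("pin tip scene",P0[k].mean(0).round(1),k.sum())
m=(P[...,2]>157)&(P[...,2]<172)&(np.hypot(P[...,0]-605,P[...,1]-80)<34)&(h[...,1]<70)
ys,xs=np.nonzero(m); print("boss top n",m.sum(), "z",np.median(P[...,2][m]) if m.any() else "")
k2=(np.hypot(P[...,0]-605,P[...,1]-80)<34)&(P[...,2]>120)&(P[...,2]<175)
if m.any(): 
  w=P[m]; print("ranges",w.min(0).round(1),w.max(0).round(1)); (cx,cy),r=cv2.minEnclosingCircle(w[:,:2].astype(np.float32)); print("circle",cx,cy,r)
u,v=proj(c,[605,80,140])[0].astype(int)
cv2.imwrite("pics/fin2.png",cv2.resize(im[v-60:v+60,u-90:u+70],None,fx=5,fy=5,interpolation=cv2.INTER_CUBIC)); print("crop origin",u-90,v-60)
for n,X in(("boss top",[605.5,80.2,166]),("boss under",[605.5,80.2,126]),("pin tip",[605.5,80.2,87])): print(n,((proj(c,X)[0]-[u-90,v-60])*5).round(0))
E
```

```text
F [ 0.3 -0.3 -5. ] T [0.   0.04 0.07] w 18.6
n 12625 slope deg (z vs toward red) 0.02 top z rel TCP at 0: 29.8 yaw dev deg -0.06 lat at 0 -0.0 xmax 115.3
red start x 3.5
t 21.8 pos [589.8  25.1 118.8] az -106.0 tilt [ 0.0013 -0.0001] w 18.6 F [-0.   0.7 -5.3]
spin units 0.008 then travel units [0.025 0.005 0.016]
pin tip scene [606.8  80.   85.5] 29
boss top n 175 z 168.22342067477643
ranges [584.2  55.8 157.2] [629.4 100.9 171.7]
circle 606.9149780273438 80.0927734375 24.709365844726562
crop origin 254 130
boss top [458. 273.]
boss under [454. 316.]
pin tip [450. 354.]
```

View pics/fin2.png

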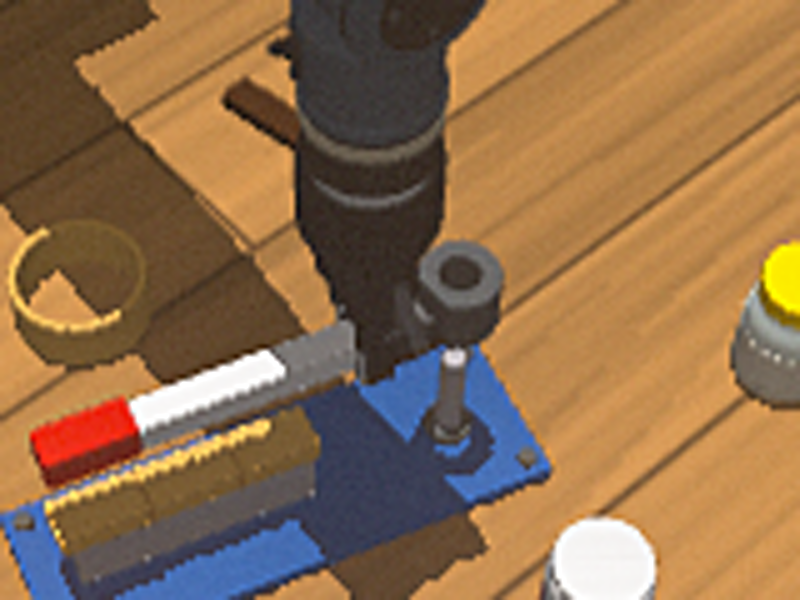

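The scene crop shows the boss at (460,275) straight above the pin tip at (455,355), and the slat seated on the anvil at (190,470). In this one camera the boss circle is (606.9,80.1), r 24.7, and the pin (606.8,80.0). I'll settle and hand in.

>>> carry_out:
  motion:
    - {"travel":[0,0,0],"spin":0,"grip":10}
    - {"travel":[0,0,0],"spin":0,"grip":10}
    - {"travel":[0,0,0],"spin":0,"grip":10}
    - {"travel":[0,0,0],"spin":0,"grip":10}
    - {"travel":[0,0,0],"spin":0,"grip":10}

```text
t: 22.35
tool_pos: [589.3, 25.0, 118.0]
eef_rot: [-0.602, 0.799, 0.0, -0.0]
contact_force: [-0.2, 0.3, -5.0]
gripper_width: 18.8
```

```bash
python3 - <<'E'
from h import *
plan(589.25,23.9,118,253.9); print(np.abs(env.get_state()["joint_vel"]).max())
print(env.finish_job())
E
```

```text
t 22.35 pos [589.3  25.  118. ] az -106.0 tilt [-0.  0.] w 18.8 F [-0.2  0.3 -5. ]
spin units 0.007 then travel units [ 0.022 -0.005  0.001]
0.002487633960129047
the job is handed in; nothing more can be done
None
```

I laid the 160 mm slat flat along the anvil and let go of it. I then lifted the lever by its balance point and handed the job in at about 22 s (limit 72 s) with the arm still holding it; nothing was reported back.

- **Slat:** wrist-camera check after release, before I fetched the lever: lateral offset about 1 mm, angle within 0.1° of the anvil, and near end 92 mm from the pin against 90 mm expected. It measured about 1.6 mm low in height, within the camera calibration.
- **Lever:** it is level to within 0.1° and still. By arm position it is about 5 cm above the slat. In the scene camera the boss is at (606.9, 80.1) and the pin at (606.8, 80.0).
- **Disagreements and checks that failed:**
  - The top view could not check the boss, because the arm hid it.
  - The cameras differ by 1–2 mm on the pin's position.
  - The TCP ended about 1 mm from my planned point along the bar.
  - The first move call was refused because some rows lacked keys; nothing moved.
- **Other things on the bench:** I saw no sign of contact with them, but I did not measure them again at the end.

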